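# Index the parts carousel to the green notch

### The arm

A 6-joint arm with a two-finger parallel gripper is mounted at the origin on the work surface. World frame = base frame: x ahead of the robot, y to its left, z up, the work surface at z = 0. Lengths are in m, angles in degrees, forces in N, time in s.
With the tool pointing down it reaches from about 0.25 to 0.8 m from the base axis. Payload 3.9 kg.
Tool frame: the origin (TCP) lies at the very end of the fingers, on their centre line; the grasp point (between the pads) lies 19 mm behind it; z points along the fingers, y is the line along which they close (so a half turn about z gives the same grasp; the last joint's range is limited). The gripper opens to 85 mm and grips with 20 to 120 N. Pads are 22 mm wide; open, the fingers measure 114 mm over their backs; the gripper's body (76 mm by 85 mm) begins 54 mm behind the grasp point. The pads swing forward as they close: fully open they stand 13 mm farther back than shut.
Start: joints at [66.234, 14.897, -7.913, 67.191, 0, 90], TCP at [0.212, 0.48, 0.231] pointing down, gripper open.
Joint ranges: [-159.42, 159.42], [-47.68, 98.78], [-73.54, 78.23], [-108.79, 121.32], [-90, 84.71], [-180, 180]. Speed limits (degrees/s): [147.25, 147.25, 180, 180, 180, 180].

### API

Orientations are given as [roll, pitch, yaw] about the fixed x, y, z axes, in that order (R = Rz(yaw) Ry(pitch) Rx(roll)).
In Python, from cell import monitor, vision, ticket gives the robot as it stands.
- The arm moves only by the shell command python3 -m handwheel 'ROWS' [OPENING] [FORCE]. ROWS is JSON, a list of rows, each a list of 6 numbers: the shift along the tool's x, y, z in cm, then the turn, a rotation vector about the tool's x, y, z in rad. A call has exactly 10 rows; each row shifts and turns the commanded pose from where the row before left it, along the tool's axes as they then stand; what a row does not reach is not made up. A row lasts 1/10 s, in which the tool goes at most 50 mm and 8.59 degrees, less where a joint would pass 70% of its speed; a pose out of reach is approached as far as the arm can. A call is refused whole if a number of a shift passes 5 or a number of a turn 0.15, either way. A call with a gripper value outside its range is refused whole. OPENING is the finger opening in cm, from 0 to 8.54, set as the call begins (- or left out, the last holds). The fingers move at their own pace and stop on an object; FORCE is the grip in N (left out, the last holds). Time passes only in rows, so rows that do not move let the fingers close, or fill a call up. It gives the time, the measured TCP pose, the force, the opening and the grip force at its end, in the units of the state.
- monitor.observe(): the state, without advancing time (a new reading comes with each control period).
- vision.get_image(name): name is "scene" or "top" or "wrist"; returns (picture, depth): 420x560x3 uint8, blue, green, red; 420x560 float32, m along the optical axis (not along the pixel's ray), 0 where there is no reading.
- vision.get_calibration(name): a dict with "fx", "fy", "cx", "cy" (pixels), "rvec" (rotation vector, rad) and "tvec" (3), from world to camera coordinates, as OpenCV has them. Camera axes: x right, y down, z forward; pixel columns grow to the right and rows downward; lengths in m; the calibration is good to about 2 mm. A picture is of the moment at which its call begins: read the wrist's pose just before it. get_calibration takes no time and is no camera call; for the wrist camera it gives the pose at the moment of the call.
- ticket.job_done(): hands the job in; it is judged then, once.
The state is a dict: "time_s": time; "joints": joint angles; "joint_velocities": joint speeds; "joint_efforts": joint torques, N m; "eef_pos": TCP position; "tool_rot": TCP orientation; "contact_force": force on the tool from outside, world axes, zero at the start; "wrist_torque": the same for the moment, N m; "gripper_width": opening from 0.0 (shut) to 1.0 (fully open); "finger_force": force on a finger pad.
Only numpy, scipy, OpenCV 4.12 (cv2) and the standard library are available. Lean on these libraries where they do the work, as an engineer would, in place of code of your own. Each camera call takes 0.05 s, during which the arm holds its last target. There are 200 camera calls.

### The job

The parts carousel on the storeroom bench is locked by a sprung plunger with a black knob. Lift the plunger out of its notch, swing the carousel round until its arm points at the green marker, and let the plunger drop fully home in the notch there. Leave everything else on the bench where it is.

Things in the scene. Friction and masses are not known exactly. Their poses are not given: they have to be found in the camera images.
- stand: fixed foot of the parts carousel: dark round plate, 410 mm across, 16 mm thick; origin on the turning axis at the bench top. On its -x side an aluminium index ring (99 to 165 mm from the axis, top 34 mm above the bench) has five radial notches 18 mm wide and 18 mm deep, at -64, -32, 0, 32 and 64 degrees about the axis from its -x direction (0: starting notch)
- axis (a point): point on the turning axis of the carousel, at the top of its grey disc, 48 mm above the bench. The disc (196 mm across) carries two white tubs whose rims are 98 mm above the bench and whose corners reach 97 mm from the axis; the contents stay below 100 mm
- carousel (a joint): angle of the turning disc with its tubs and steel arm, rad, counter-clockwise seen from above; 0 at the middle (starting) notch; stops at -1.3 and 1.3. It turns with a little friction once the plunger is out of its notch and stays where it is left
- plunger (a joint): lift of the sprung plunger, m: 0 fully home, its 12 mm thick pin 16 mm deep in a notch; 0.016 when the pin rests on the ring between notches; 0.030 at the upper stop. A spring and its weight pull it down with about 7 N at home, 11 N fully up. It sits in the steel arm (44 mm wide, top 50 mm above the bench), 135 mm from the turning axis
- knob_grip (a point): middle of the plunger's round black knob, on the plunger's axis: 42 mm across, 24 mm high, its middle 114 mm above the bench when home. Below it are 30 mm of bare 12 mm stem, then a brass bush 30 mm across (top 72 mm above the bench). The knob spins freely on the stem, rises with the plunger and swings with the arm
- pointer (a point): point on the line of the steel arm, 186 mm from the turning axis and 44 mm above the bench, in front of the arm's pointed nose: it lies over the marker of the notch that the plunger is in
- mark_green: fixed green round marker, 34 mm across, 8 mm high, on the dark foot 186 mm from the turning axis, straight outside one of the four outer notches; origin under its centre
- mark_red: fixed red round marker, 34 mm across, 8 mm high, on the dark foot 186 mm from the turning axis, straight outside one of the four outer notches; origin under its centre
- mark_yellow: fixed yellow round marker, 34 mm across, 8 mm high, on the dark foot 186 mm from the turning axis, straight outside one of the four outer notches; origin under its centre
- mark_blue: fixed blue round marker, 34 mm across, 8 mm high, on the dark foot 186 mm from the turning axis, straight outside one of the four outer notches; origin under its centre
- tape: loose roll of yellow tape lying flat, 110 mm across, 48 mm high; origin under its centre
- hammer: loose hammer lying on the bench, 250 mm long; origin under its middle, handle to its -x
- driver: loose screwdriver with orange handle lying on the bench; origin under its middle, handle to its -x
- carton: loose green carton of screws with a paper band, 120 x 80 x 55 mm; origin under its centre
- pot: loose blue plastic cup, 84 mm across the rim, 90 mm high; origin under its centre
- plug: loose orange plastic plug, 38 mm across, 45 mm high, standing on the carousel's low dark foot across from the plunger's starting notch; origin under its centre

How it is judged:
By the outcome, as a careful person would: the job done as asked, in the order asked, and still so for the second after the job is handed in, with the robot touching nothing.
It also fails if it takes over 35 s, if anything falls off the work surface, if the arm or the gripper's body presses on something with over 40 N, if the wrist force passes 120 N, or if a joint passes its speed limit or range.

## Working session

There is one attempt and no reset: what is moved stays moved. The work goes in short steps, Python scripts to look and compute and a shell command to move; the robot and the scene stay as the last step left them, time stands still between calls to the robot, and variables do not carry over. Pictures are saved under pics/ and viewed, at most 10 in all, crops included, and the job is handed in when it is done.

```bash
ls; mkdir -p pics; cat > h.py <<'E'
import cv2,numpy as np
from cell import monitor,vision,ticket
def shot(n):
    c=vision.get_calibration(n); im,d=vision.get_image(n); return im,d,c
def cam(c):
    R=cv2.Rodrigues(np.array(c["rvec"],float))[0]; t=np.array(c["tvec"],float).ravel()
    return R,t
def ray(c,u,v):
    R,t=cam(c); d=R.T@np.array([(u-c["cx"])/c["fx"],(v-c["cy"])/c["fy"],1]); return -R.T@t,d
def onz(c,u,v,z):
    o,d=ray(c,u,v); return o+d*(z-o[2])/d[2]
def depthpt(c,u,v,D):
    o,d=ray(c,u,v); return o+d*D
def proj(c,p):
    R,t=cam(c); q=R@np.asarray(p,float)+t; return np.array([c["fx"]*q[0]/q[2]+c["cx"],c["fy"]*q[1]/q[2]+c["cy"]])
E
python3 - <<'E'
from h import *
for n in("scene","top"):
    im,d,c=shot(n); cv2.imwrite(f"pics/{n}.png",im); np.save(f"pics/{n}_d.npy",d); print(n,c)
print(monitor.observe())
E
```

```text
pics
scene {'fx': 396.2892222322565, 'fy': 396.2892222322565, 'cx': 272.08643243716136, 'cy': 209.78805663897035, 'rvec': array([ 1.36369167,  2.23207846, -0.88289583]), 'tvec': array([ 0.23848092, -0.28966382,  1.43375036])}
top {'fx': 403.13353050418897, 'fy': 403.13353050418897, 'cx': 281.3435903324465, 'cy': 209.4019668075719, 'rvec': array([ 2.14576936, -2.12776504,  0.19624627]), 'tvec': array([-0.00967523,  0.53662473,  1.34512497])}
{'time_s': 0.1, 'joints': array([ 6.62343735e+01,  1.49344579e+01, -7.97951430e+00,  6.71907042e+01,
       -6.54495186e-04,  9.00023342e+01]), 'joint_velocities': array([-0.0559037 , -0.08377069,  0.11927502,  0.03141618, -0.02610223,
        0.00852477]), 'joint_efforts': array([ 1.52076962e-03, -4.06508660e+01,  2.54527295e+01,  1.01433130e-02,
        1.07238552e-04, -2.18848086e-07]), 'eef_pos': array([0.21132394, 0.47990601, 0.23051779]), 'tool_rot': array([-1.79895324e+02,  6.58758521e-04,  1.56232041e+02]), 'contact_force': array([-0.1687142 , -0.07789445, -0.05085943]), 'wrist_torque': array([ 0.01594491, -0.00941084, -0.00596298]), 'finger_force': 0.0, 'gripper_width': 1.0027858953528566}
```

View pics/scene.png

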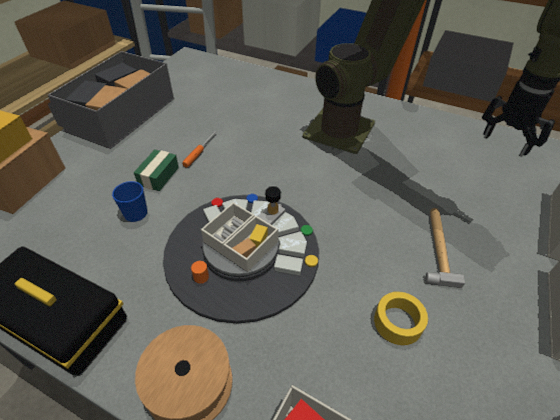

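View pics/top.png

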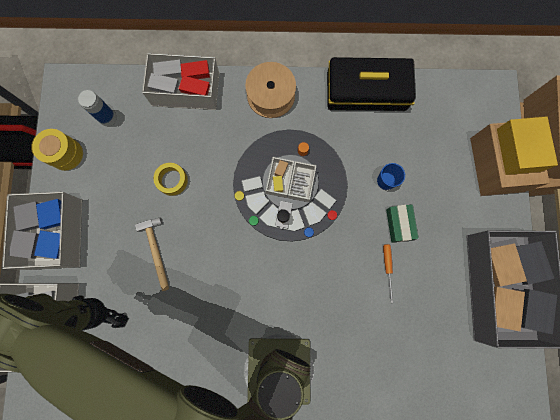

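The scene view shows the knob at (273,194) and the green marker at (306,230). The top view has the knob at (283,215), green at (254,220), yellow at (239,196), blue at (309,232), red at (332,215) and the orange plug at (304,148).

```bash
cat > m.py <<'E'
from h import *
def cen(im,n,lo,hi,near,r):
    hsv=cv2.cvtColor(im,cv2.COLOR_BGR2HSV); m=cv2.inRange(hsv,lo,hi)
    g=np.zeros_like(m); cv2.circle(g,near,r,255,-1); m&=g
    k,l,s,ce=cv2.connectedComponentsWithStats(m); i=1+np.argmax(s[1:,4]); return ce[i],s[i]
col={"red":((0,120,60),(6,255,255)),"blue":((105,120,40),(125,255,255)),"green":((50,120,40),(90,255,255)),"yellow":((18,120,80),(35,255,255)),"plug":((5,150,80),(16,255,255))}
near={"top":dict(red=(332,215),blue=(309,232),green=(254,220),yellow=(239,196),plug=(304,148),knob=(283,215)),
"scene":dict(red=(217,202),blue=(252,198),green=(306,230),yellow=(311,260),plug=(200,272),knob=(273,193))}
col["knob"]=((0,0,0),(179,255,45))
E
python3 - <<'E'
from m import *
from scipy.optimize import least_squares
P={}
for n in("top","scene"):
    im=cv2.imread(f"pics/{n}.png"); d=np.load(f"pics/{n}_d.npy"); c=vision.get_calibration(n)
    for k in near[n]:
        ce,s=cen(im,n,*col[k],near[n][k],11)
        D=d[int(round(ce[1])),int(round(ce[0]))]
        z={"plug":.05,"knob":.126 if n=="top" else .114}.get(k,.024)
        P[n,k]=(ce,c); print(n,k,ce.round(1),s.tolist(),"onz",onz(c,*ce,z).round(4),"depth",depthpt(c,*ce,D).round(4))
for k in near["top"]:
    a=ray(P["top",k][1],*P["top",k][0]); b=ray(P["scene",k][1],*P["scene",k][0])
    A=np.c_[a[1],-b[1]]; s=np.linalg.lstsq(A,b[0]-a[0],rcond=None)[0]
    p,q=a[0]+a[1]*s[0],b[0]+b[1]*s[1]; print("tri",k,((p+q)/2).round(4),"gap",np.linalg.norm(p-q).round(4))
mk=["yellow","green","blue","red"]
M=np.array([onz(P["top",k][1],*P["top",k][0],.024)[:2] for k in mk])
th=np.radians([-64,-32,32,64])
f=lambda x:(np.c_[x[0]-.186*np.cos(x[2]+th),x[1]-.186*np.sin(x[2]+th)]-M).ravel()
r=least_squares(f,[.55,0,0]);print("axis",r.x[:2],"yaw",np.degrees(r.x[2]),"res",r.fun.round(4))
x=r.x
for a in(0,-16,-32):
  t=x[2]+np.radians(a); print(a,"knob",x[:2]-.135*np.array([np.cos(t),np.sin(t)]),"arm dir deg",np.degrees(t)+180)
E
```

```text
top red [331.9 214.7] [327, 210, 10, 10, 76] onz [ 0.5235 -0.1828  0.024 ] depth [ 0.5228 -0.1822  0.0283]
top blue [308.5 231.8] [304, 227, 10, 10, 78] onz [ 0.4626 -0.1004  0.024 ] depth [ 0.4626 -0.1005  0.0238]
top green [253.2 220.1] [249, 216, 10, 9, 69] onz [0.5018 0.0924 0.024 ] depth [0.5021 0.0925 0.022 ]
top yellow [238.8 195.3] [234, 191, 10, 10, 73] onz [0.5896 0.1449 0.024 ] depth [0.5886 0.1445 0.0289]
top plug [302.8 148.5] [298, 142, 11, 14, 119] onz [ 0.7553 -0.0793  0.05  ] depth [ 0.7509 -0.0785  0.0632]
top knob [283.5 215. ] [278, 210, 12, 13, 61] onz [ 0.5046 -0.0113  0.126 ] depth [ 0.5047 -0.0114  0.1252]
scene red [216.8 201.6] [211, 198, 12, 9, 80] onz [ 0.5248 -0.1793  0.024 ] depth [ 0.5271 -0.1774  0.027 ]
scene blue [251.5 197.6] [246, 194, 12, 9, 75] onz [ 0.4645 -0.097   0.024 ] depth [ 0.4651 -0.0966  0.0247]
scene green [306.3 229.5] [301, 225, 12, 10, 92] onz [0.5036 0.0963 0.024 ] depth [0.5046 0.0966 0.0253]
scene yellow [311.  260.2] [305, 255, 13, 12, 127] onz [0.5919 0.1484 0.024 ] depth [0.5935 0.149  0.0264]
scene plug [199.7 271.7] [191, 261, 18, 22, 294] onz [ 0.7633 -0.0717  0.05  ] depth [ 0.7687 -0.0662  0.0608]
scene knob [272.5 194.4] [266, 187, 15, 16, 198] onz [ 0.505  -0.0065  0.114 ] depth [ 0.5147 -0.0015  0.1248]
tri red [ 0.5233 -0.182   0.0216] gap 0.0025
tri blue [ 0.4624 -0.0996  0.0211] gap 0.0023
tri green [0.5017 0.094  0.0211] gap 0.003
tri yellow [0.5899 0.1465 0.0205] gap 0.0025
tri plug [ 0.7582 -0.0788  0.0388] gap 0.0029
tri knob [ 0.5055 -0.0091  0.1136] gap 0.0052
axis [ 0.63664337 -0.03518127] yaw -11.42734697961189 res [ 0.0002 -0.0001 -0.0003  0.0003 -0.0001 -0.0001  0.0001 -0.0001]
0 knob [ 0.50431951 -0.00843436] arm dir deg 168.57265302038812
-16 knob [0.51681796 0.0270029 ] arm dir deg 152.57265302038812
-32 knob [0.53860007 0.05762235] arm dir deg 136.57265302038812
```

```bash
python3 -m handwheel '[[-2,-1.4,0,0,0,0],[-3,-2.1,0,0,0,0],[-3,-2.1,0,0,0,0],[-3,-2.1,0,0,0,0],[-3,-2.1,0,0,0,0],[-3,-2.1,0,0,0,0],[-3,-2.1,0,0,0,0],[-3,-2.1,0,0,0,0],[-3,-2.1,0,0,0,0],[-3,-2.1,0,0,0,0]]' 8.5 60
```

```text
time_s: 1.1
eef_pos: [0.3954, 0.1763, 0.231]
tool_rot: [-180.0, -0.0, 156.2]
contact_force: [-0.3, 0.9, 1.3]
gripper_width: 0.997
finger_force: 0.0
```

```bash
python3 -m handwheel '[[-3,-2.1,0,0,0,0],[-3,-2.1,0,0,0,0],[-3,-2.1,0,0,0,0],[-3,-2.1,0,0,0,0],[-2.5,-1.8,0,0,0,0],[-2,-1.2,0,0,0,0],[-1,-0.9,0,0,0,0],[-1,-0.4,0,0,0,0],[0,0,0,0,0,0],[0,0,0,0,0,0]]'
python3 - <<'E'
from h import *
im,d,c=shot("wrist"); cv2.imwrite("pics/w1.png",im); np.save("pics/w1_d.npy",d)
print(c,proj(c,[.505,-.008,.126]),monitor.observe()["joints"])
R=cv2.Rodrigues(c["rvec"])[0];np.savez("pics/w1c.npz",**c)
E
```

```text
time_s: 2.1
eef_pos: [0.5128, -0.0123, 0.2312]
tool_rot: [180.0, -0.1, 156.3]
contact_force: [-0.1, -0.5, -0.2]
gripper_width: 0.998
finger_force: 0.0
{'fx': 302.45273237062963, 'fy': 302.45273237062963, 'cx': 282.68314726196957, 'cy': 206.27692480365315, 'rvec': array([-2.42505008, -1.5813436 , -0.22639211]), 'tvec': array([-0.19518939, -0.49273536,  0.24540449])} [284.06403838 193.53513666] [-1.37142857e+00  1.37412020e+01 -9.50428467e+00  6.67935595e+01
  2.30542743e-02  2.23365601e+01]
```

View pics/w1.png

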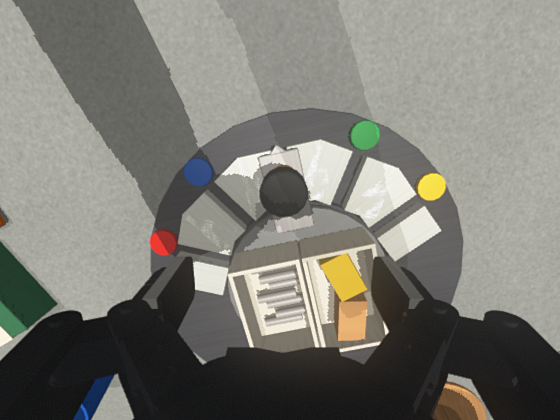

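The wrist view shows the knob at (284,191), the arm nose at (278,148), green at (365,135), blue at (198,172), red at (163,242) and yellow at (432,187).

```bash
python3 - <<'E'
from m import *
from scipy.optimize import least_squares
im=cv2.imread("pics/w1.png");d=np.load("pics/w1_d.npy");c=dict(np.load("pics/w1c.npz"))
nr=dict(red=(163,242),blue=(198,172),green=(365,135),yellow=(432,187),knob=(284,191));q={}
for k in nr:
    q[k],s=cen(im,"w",*col[k],nr[k],30 if k=="knob" else 22); print(k,q[k].round(1),s.tolist(),onz(c,*q[k],.126 if k=="knob" else .024).round(4),"depth z",depthpt(c,*q[k],d[int(q[k][1]),int(q[k][0])]).round(4))
M=np.array([onz(c,*q[k],.024)[:2] for k in["yellow","green","blue","red"]]);th=np.radians([-64,-32,32,64])
f=lambda x:(np.c_[x[0]-.186*np.cos(x[2]+th),x[1]-.186*np.sin(x[2]+th)]-M).ravel()
x=least_squares(f,[.63,0,-.2]);print(x.fun.round(4));x=x.x;print("axis",x[:2],np.degrees(x[2]))
for a in(0,-8,-16,-24,-32):
  t=x[2]+np.radians(a); print(a,"knob",(x[:2]-.135*np.array([np.cos(t),np.sin(t)])).round(4))
# knob height from wrist and top
ct=vision.get_calibration("top");a=ray(c,*q["knob"]);b=ray(ct,283.5,215)
s=np.linalg.lstsq(np.c_[a[1],-b[1]],b[0]-a[0],rcond=None)[0];print("tri",a[0]+a[1]*s[0],b[0]+b[1]*s[1])
E
```

```text
red [163.2 241.9] [150, 229, 27, 27, 576] [ 0.5243 -0.1807  0.024 ] depth z [ 0.5241 -0.1801  0.025 ]
blue [197.7 171.7] [184, 158, 29, 28, 633] [ 0.4637 -0.0993  0.024 ] depth z [ 0.4637 -0.0989  0.025 ]
green [364.6 134.7] [351, 121, 29, 29, 656] [0.5024 0.0928 0.024 ] depth z [0.5024 0.0927 0.0243]
yellow [430.6 186.3] [416, 173, 30, 28, 658] [0.59   0.1443 0.024 ] depth z [0.5892 0.1436 0.0259]Traceback (most recent call last):
  File "<stdin>", line 6, in <module>
  File "m.py", line 5, in cen
    k,l,s,ce=cv2.connectedComponentsWithStats(m); i=1+np.argmax(s[1:,4]); return ce[i],s[i]
                                                      ~~~~~~~~~^^^^^^^^^
    return _wrapfunc(a, 'argmax', axis=axis, out=out, **kwds)
    return bound(*args, **kwds)
ValueError: attempt to get argmax of an empty sequence
```

```bash
sed -i 's/(179,255,45)/(179,255,72)/' m.py; python3 - <<'E'
from m import *
from scipy.optimize import least_squares
im=cv2.imread("pics/w1.png");d=np.load("pics/w1_d.npy");c=dict(np.load("pics/w1c.npz"))
nr=dict(red=(163,242),blue=(198,172),green=(365,135),yellow=(432,187),knob=(284,191));q={}
for k in nr: q[k],s=cen(im,"w",*col[k],nr[k],30 if k=="knob" else 22)
print(q["knob"],s,onz(c,*q["knob"],.126),depthpt(c,*q["knob"],d[int(q["knob"][1]),int(q["knob"][0])]))
M=np.array([onz(c,*q[k],.024)[:2] for k in["yellow","green","blue","red"]]);th=np.radians([-64,-32,32,64])
f=lambda x:(np.c_[x[0]-.186*np.cos(x[2]+th),x[1]-.186*np.sin(x[2]+th)]-M).ravel()
x=least_squares(f,[.63,0,-.2]);print(x.fun.round(4));x=x.x;print("axis",x[:2],np.degrees(x[2]))
for a in(0,-8,-16,-24,-32):
  t=x[2]+np.radians(a); print(a,"knob",(x[:2]-.135*np.array([np.cos(t),np.sin(t)])).round(4))
ct=vision.get_calibration("top");a=ray(c,*q["knob"]);b=ray(ct,283.5,215)
s=np.linalg.lstsq(np.c_[a[1],-b[1]],b[0]-a[0],rcond=None)[0];print("tri",a[0]+a[1]*s[0],b[0]+b[1]*s[1])
E
```

```text
[282.08737864 196.6407767 ] [ 260  167   48   50 1236] [ 0.50679992 -0.01061559  0.126     ] [ 0.50670186 -0.01057152  0.12641704]
[ 0.0006  0.0013 -0.0002  0.0007 -0.0005 -0.0005  0.0001 -0.0014]
axis [ 0.63737854 -0.03437888] -11.41924543379071
0 knob [ 0.5051 -0.0077]
-8 knob [0.5101 0.0105]
-16 knob [0.5175 0.0278]
-24 knob [0.5274 0.0439]
-32 knob [0.5393 0.0584]
tri [ 0.50509065 -0.00984752  0.13326927] [ 0.50336777 -0.01130847  0.13301852]
```

```bash
python3 -m handwheel '[[0.5,0.1,0,0,0,0],[0.4,0,0.5,0,0,0],[0,0,1.5,0,0,0],[0,0,2.3,0,0,0],[0,0,2.3,0,0,0],[0,0,2.3,0,0,0],[0,0,2,0,0,0],[0,0,1.7,0,0,0],[0,0,0.9,0,0,0],[0,0,0.3,0,0,0]]' 8.5 60
python3 -m handwheel '[[0,0,0,0,0,0],[0,0,0,0,0,0],[0,0,0,0,0,0],[0,0,0,0,0,0],[0,0,0,0,0,0],[0,0,0,0,0,0],[0,0,0,0,0,0],[0,0,0,0,0,0],[0,0,0,0,0,0],[0,0,0,0,0,0]]' 3.5 60
```

```text
time_s: 3.15
eef_pos: [0.5043, -0.008, 0.0924]
tool_rot: [-180.0, -0.1, 156.3]
contact_force: [0.4, -0.0, -0.8]
gripper_width: 0.992
finger_force: 0.0
time_s: 4.15
eef_pos: [0.5062, -0.0084, 0.0944]
tool_rot: [179.9, 0.1, 156.2]
contact_force: [-1.6, 0.4, 5.7]
gripper_width: 0.479
finger_force: 60.1
```

```bash
python3 -m handwheel '[[0,0,-0.2,0,0,0],[0,0,-0.3,0,0,0],[0,0,-0.4,0,0,0],[0,0,-0.4,0,0,0],[0,0,-0.4,0,0,0],[0,0,-0.3,0,0,0],[0,0,-0.3,0,0,0],[0,0,0,0,0,0],[0,0,0,0,0,0],[0,0,0,0,0,0]]'
python3 - <<'E'
from h import *
o=monitor.observe();print(o["contact_force"],o["eef_pos"],o["gripper_width"],o["finger_force"])
im,d,c=shot("scene");cv2.imwrite("pics/s2.png",cv2.resize(im[140:300,180:390],None,fx=3.5,fy=3.5))
E
```

```text
time_s: 5.15
eef_pos: [0.5058, -0.0085, 0.1163]
tool_rot: [180.0, 0.0, 156.2]
contact_force: [5.3, 0.1, -9.4]
gripper_width: 0.481
finger_force: 61.7
[ 5.33909547  0.05000876 -9.39334057] [ 0.50583041 -0.00845433  0.11625724] 0.48079374264025004 61.720590591430664
```

View pics/s2.png

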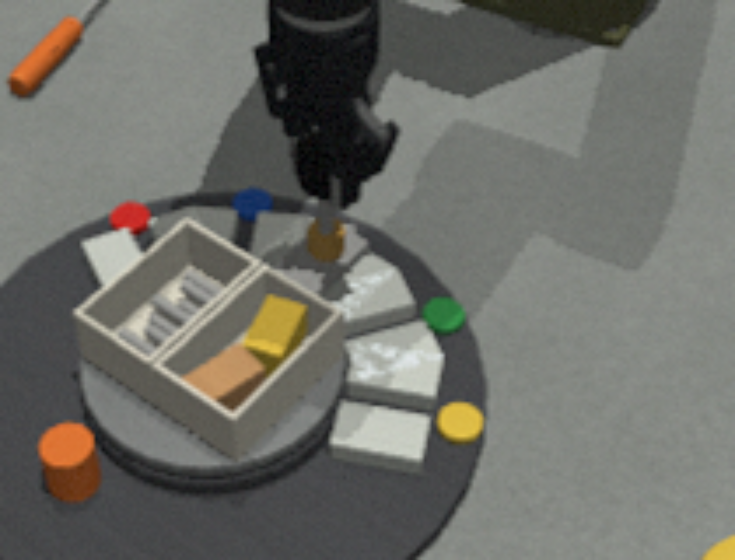

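Plunger is out (9.4 N downward, about 22 mm of lift). Next I swing it along the arc.

```bash
python3 -m handwheel '[[0.1,0.6,0,0,0,0],[0.1,0.6,0,0,0,0],[0.08,0.67,0,0,0,0],[0.03,0.94,0,0,0,0],[-0.01,0.94,0,0,0,0],[-0.1,0.94,0,0,0,0],[-0.16,0.93,0,0,0,0],[-0.15,0.7,0,0,0,0],[-0.17,0.6,0,0,0,0],[-0.18,0.51,0,0,0,0]]'
python3 -m handwheel '[[0,0,0,0,0,0],[0,0,0,0,0,0],[0,0,0,0,0,0],[0,0,0,0,0,0],[0,0,0,0,0,0],[0,0,0,0,0,0],[0,0,0,0,0,0],[0,0,0,0,0,0],[0,0,0,0,0,0],[0,0,0,0,0,0]]'
python3 - <<'E'
from h import *
o=monitor.observe();print(o["contact_force"],o["eef_pos"],o["gripper_width"],o["finger_force"])
p=o["eef_pos"][:2]-[.6374,-.0344];print(np.hypot(*p),np.degrees(np.arctan2(p[1],p[0]))-168.58)
im,d,c=shot("wrist");cv2.imwrite("pics/w2.png",im);np.savez("pics/w2c.npz",**c)
E
```

```text
time_s: 6.2
eef_pos: [0.5386, 0.0567, 0.1156]
tool_rot: [-179.8, -0.1, 156.2]
contact_force: [2.3, -4.8, -10.3]
gripper_width: 0.479
finger_force: 61.8
time_s: 7.2
eef_pos: [0.5394, 0.0576, 0.1162]
tool_rot: [-180.0, -0.0, 156.2]
contact_force: [2.9, -3.5, -9.6]
gripper_width: 0.473
finger_force: 61.9
[ 2.93024612 -3.50980591 -9.57045014] [0.53940588 0.0575554  0.11624109] 0.4732550083938838 61.94685459136963
0.13438244927831122 -31.759114401999284
```

View pics/w2.png

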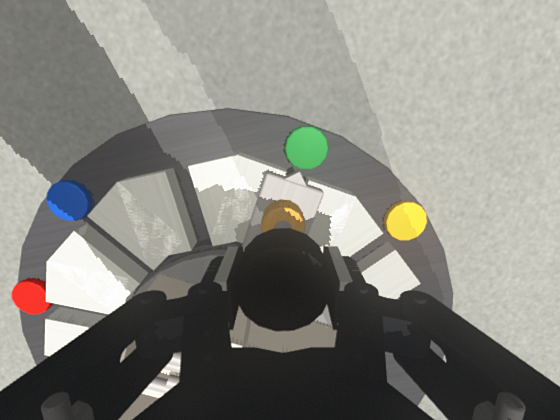

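The wrist view shows the arm's nose at (292,172) right by the green marker at (306,148), with the bush at (283,220). TCP geometry gives -31.8°, within the ±1.3° notch play. Lowering.

```bash
python3 -m handwheel '[[0,0,0.2,0,0,0],[0,0,0.3,0,0,0],[0,0,0.3,0,0,0],[0,0,0.3,0,0,0],[0,0,0.3,0,0,0],[0,0,0.3,0,0,0],[0,0,0.3,0,0,0],[0,0,0.2,0,0,0],[0,0,0,0,0,0],[0,0,0,0,0,0]]'
```

```text
time_s: 8.25
eef_pos: [0.54, 0.0581, 0.0946]
tool_rot: [179.9, 0.0, 156.2]
contact_force: [1.9, -1.0, -4.9]
gripper_width: 0.475
finger_force: 62.4
```

In the notch without resistance. Now release, rise and check.

```bash
python3 -m handwheel '[[0,0,0,0,0,0],[0,0,0,0,0,0],[0,0,0,0,0,0],[0,0,0,0,0,0],[0,0,0,0,0,0],[0,0,0,0,0,0],[0,0,0,0,0,0],[0,0,0,0,0,0],[0,0,0,0,0,0],[0,0,0,0,0,0]]' 8.5
python3 -m handwheel '[[0,0,-0.5,0,0,0],[0,0,-1,0,0,0],[0,0,-1.5,0,0,0],[0,0,-2,0,0,0],[0,0,-2,0,0,0],[0,0,-2,0,0,0],[0,0,-2,0,0,0],[0,0,-1.5,0,0,0],[0,0,-1,0,0,0],[0,0,0,0,0,0]]'
python3 -m handwheel '[[1,0,0,0,0,0],[2,0,0,0,0,0],[2,0,0,0,0,0],[2,0,0,0,0,0],[2,0,0,0,0,0],[2,0,0,0,0,0],[2,0,0,0,0,0],[1,0,0,0,0,0],[0,0,0,0,0,0],[0,0,0,0,0,0]]'
python3 - <<'E'
from m import *
c=vision.get_calibration("wrist");print(proj(c,[.5393,.0584,.114]))
im,d,c=shot("wrist");cv2.imwrite("pics/w3.png",im)
S,ds,cs=shot("scene");cv2.imwrite("pics/s3.png",cv2.resize(S[140:300,180:390],None,fx=3.5,fy=3.5))
T,dt,ct=shot("top")
for n,C,D in(("w",c,d),("s",cs,ds),("t",ct,dt)):
  for z in(.126,.142):
    u,v=proj(C,[.5393,.0584,z]).round().astype(int)
    if 0<=u<560 and 0<=v<420: print(n,z,u,v,[depthpt(C,u+a,v,D[v,u+a]).round(4).tolist() for a in(-2,0,2)])
E
```

```text
time_s: 9.25
eef_pos: [0.5396, 0.0577, 0.0943]
tool_rot: [-180.0, -0.0, 156.2]
contact_force: [0.4, 0.6, -0.8]
gripper_width: 0.996
finger_force: 0.0
time_s: 10.25
eef_pos: [0.5407, 0.0578, 0.2313]
tool_rot: [179.9, 0.2, 156.2]
contact_force: [-0.3, 0.0, -0.2]
gripper_width: 0.996
finger_force: 0.0
time_s: 11.25
eef_pos: [0.4117, 0.1141, 0.2291]
tool_rot: [-180.0, 0.0, 156.3]
contact_force: [0.7, 0.5, 0.3]
gripper_width: 0.993
finger_force: 0.0
[283.55490684 333.20913312]
w 0.126 284 342 [[0.5385, 0.0571, 0.1268], [0.5403, 0.0584, 0.1255], [0.5401, 0.0606, 0.1267]]
w 0.142 284 354 [[0.4039, 0.1169, 0.3037], [0.4046, 0.1173, 0.3031], [0.403, 0.1185, 0.3052]]
s 0.126 289 208 [[0.5429, 0.054, 0.1266], [0.5405, 0.0584, 0.1264], [0.5381, 0.0629, 0.1263]]
s 0.142 289 203 [[0.5295, 0.0475, 0.1292], [0.5265, 0.0517, 0.1284], [0.5216, 0.0551, 0.1255]]
t 0.126 262 204 [[0.54, 0.0653, 0.1263], [0.5401, 0.0588, 0.1261], [0.54, 0.0523, 0.1271]]
t 0.142 262 203 [[0.5427, 0.0652, 0.1293], [0.5439, 0.059, 0.1234], [0.5443, 0.0525, 0.1214]]
```

View pics/w3.png

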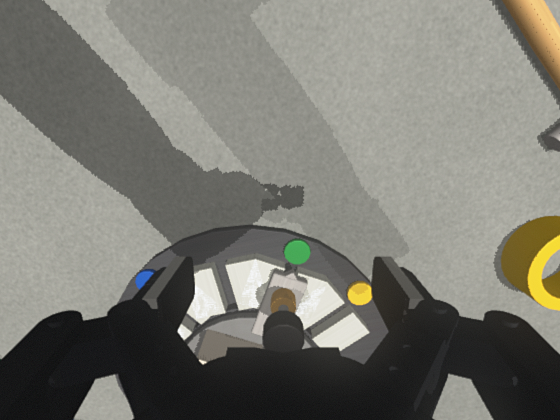

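View pics/s3.png

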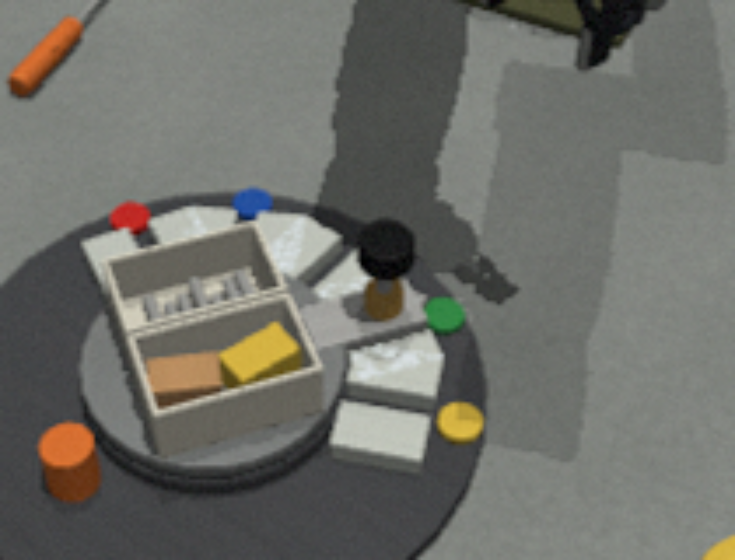

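Knob top is at z 0.1265 in all three views, the same as when home at the start. In the wrist view the nose (292,268) points at green (297,252). In the scene crop the arm ends at green (444,313), and the plug and the screwdriver are where they were.

```bash
python3 -c "
from cell import ticket
print(ticket.job_done())"
```

```text
the job is handed in; nothing more can be done
None
```

The carousel arm now points at the green marker, and the plunger is home in that notch: its knob top reads about 126 mm above the bench, as it did at the start. The robot is clear of everything, and I handed the job in at about 11.4 s.

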